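Heft the canisters and dock the loaded one in the slotted holder

ROBOT

A 6-joint arm with a two-finger parallel gripper is mounted at the origin on the work surface. World frame = base frame: x ahead of the robot, y to its left, z up, the work surface at z = 0. Lengths are in mm, angles in degrees, forces in N, time in s.
With the tool pointing down it reaches from about 300 to 750 mm from the base axis. Payload 8.5 kg.
Tool frame: the origin (TCP) lies on the centre line of the jaws, within the pads' length; the fingertips stand robot.nose_length ahead of it and the grasp point (between the pads) is the TCP (robot.nose_length is the distance from the TCP to the fingertips, in mm); z points along the fingers, y is the line along which they close (so a half turn about z gives the same grasp; the last joint's range is limited). The gripper opens to 85 mm and grips with 20 to 120 N. Pads are 22 mm wide; open, the fingers measure 114 mm over their backs; the gripper's body (76 mm by 85 mm) begins 54 mm behind the grasp point. The pads swing forward as they close: fully open they stand 13 mm farther back than shut.
Start: joints at [-79.2, 21.807, 74.336, -0, 83.858, -12.336], TCP at [216.096, -505.75, 250.322] pointing down, gripper open.
Joint ranges: [-178.18, 178.18], [-50.72, 133.34], [12.68, 142.11], [-81.47, 261.47], [9.98, 163.14], [-165.26, 165.26]. Speed limits (degrees/s): [136.94, 136.94, 180, 180, 180, 180].

INTERFACE

Orientations are given as a 3x3 rotation matrix whose columns are the frame's x, y, z axes.
In Python, from workcell import observe, viewer, robot gives the robot as it stands.
- The arm moves only by the tool servo_tool, never from a script. Its argument "targets" is one flat list of numbers, 7 for each row, row after row: the turn, a rotation vector about the tool's x, y, z in rad, then the shift along the tool's x, y, z in cm, then the opening, from 0 (shut) to 1 (fully open). A call has exactly 8 rows; each row shifts and turns the commanded pose from where the row before left it, along the tool's axes as they then stand; what a row does not reach is not made up. A row lasts 1/12 s, in which the tool goes at most 41.7 mm and 7.16 degrees, less where a joint would pass 70% of its speed; a pose out of reach is approached as far as the arm can. A call with a gripper value outside its range is refused whole. The fingers move at their own pace and stop on an object; "grip_force" is the grip in N (left out, the last holds). Time passes only in rows, so rows that do not move let the fingers close, or fill a call up. It gives the time, the measured TCP pose, the force, the opening and the grip force at its end, in the units of the state.
- observe(): the state, without advancing time (a new reading comes with each control period).
- viewer.capture(name): name is "scene" or "top" or "wrist"; returns (picture, depth): 400x640x3 uint8, red, green, blue; 400x640 float32, mm along the optical axis (not along the pixel's ray), 0 where there is no reading.
- viewer.camera_params(name): a dict with "fx", "fy", "cx", "cy" (pixels), "extrinsics" (4x4, takes a point from camera to world coordinates). Camera axes: x right, y down, z forward; pixel columns grow to the right and rows downward; lengths in mm; the calibration is good to about 2 mm. A picture is of the moment at which its call begins: read the wrist's pose just before it. camera_params takes no time and is no camera call; for the wrist camera it gives the pose at the moment of the call.
- robot.close_job(): hands the job in; it is judged then, once.
The state is a dict: "t": time; "q": joint angles; "joint_vel": joint speeds; "effort": joint torques, N m; "position": TCP position; "orientation": TCP orientation; "ft_force": force on the tool from outside, world axes, zero at the start; "ft_torque": the same for the moment, N m; "width": finger opening in mm; "grip_force": force on a finger pad.
Only numpy, scipy, OpenCV 4.12 (cv2) and the standard library are available. Lean on these libraries where they do the work, as an engineer would, in place of code of your own. Each camera call takes 0.05 s, during which the arm holds its last target. There are 200 camera calls.

TASK

Three closed steel canisters look alike, but only one still has its set of punches in it: heft them to find the heavy one, then slide it sideways into the slotted holder, its foot flange under the slotted plate and its barrel fully home against the end of the slot, and let go. Leave the two empty ones standing upright on the bench, do not knock any canister over, and do not disturb the file, brush, caliper or jar.

Things in the scene. Friction and masses are not known exactly. Their poses are not given: they have to be found in the camera images.
- can_a_mid (a point): One of three look-alike closed steel canisters on the bench: upright barrel 36 mm across, 100 mm tall overall, on a round foot flange 56 mm across, 6 mm thick. Point on its axis (z), 50 mm above its underside. A different one each time is loaded and weighs 0.41 to 0.50 kg (4.0 to 4.9 N); the two empty ones 0.14 to 0.19 kg (1.4 to 1.9 N). Grasp round the barrel from above.
- can_b_mid (a point): One of three look-alike closed steel canisters on the bench: upright barrel 36 mm across, 100 mm tall overall, on a round foot flange 56 mm across, 6 mm thick. Point on its axis (z), 50 mm above its underside. A different one each time is loaded and weighs 0.41 to 0.50 kg (4.0 to 4.9 N); the two empty ones 0.14 to 0.19 kg (1.4 to 1.9 N). Grasp round the barrel from above.
- can_c_mid (a point): One of three look-alike closed steel canisters on the bench: upright barrel 36 mm across, 100 mm tall overall, on a round foot flange 56 mm across, 6 mm thick. Point on its axis (z), 50 mm above its underside. A different one each time is loaded and weighs 0.41 to 0.50 kg (4.0 to 4.9 N); the two empty ones 0.14 to 0.19 kg (1.4 to 1.9 N). Grasp round the barrel from above.
- holder: Slotted holder fixed to the bench. Dark wooden base 150 x 96 x 8 mm; origin on the bench under it, x runs from its open mouth to the closed end of the slot (base x -80 to +70 mm). Over the base, from x = -5 to +70 mm, is a 6 mm aluminium plate, underside 18 mm and top 24 mm above the bench, so a 10 mm gap for the flange. The base before it is an open apron.
- seat (a point): Point on top of the holder's base (8 mm above the bench), 25 mm along x from its origin: the canister's axis is here when its barrel is home against the end of the slot. x points into the slot. The slot is 40 mm wide along x, open at x = -5 mm, and ends in a straight stop at x = +43 mm of the holder. Under the plate, 62 mm of width for the flange.
- apron (a point): Point on top of the holder's base (8 mm above the bench), on the slot's centreline 70 mm in front of the seat, where a canister can be lowered clear of the plate and of the two angled lips that flare the slot's mouth (they reach 17 mm out from the plate, at its height). x points into the slot.
- file: Bystander, to be left alone. Hand file lying flat, wooden handle 100 x 22 mm and dark blade 160 x 16 mm along its x; origin 40 mm from the blade's handle end, on the bench.
- brush: Bystander, to be left alone. Bench brush with a wooden back 150 x 28 mm, 34 mm high, along its x; origin at the middle of its underside.
- caliper: Bystander, to be left alone. Steel caliper lying flat, 200 mm long along its x, 10 mm high; origin at its middle on the bench.
- jar: Bystander, to be left alone. Glass jar with a brass lid, 64 mm in diameter, 85 mm high; origin at the centre of its underside.
There are look-alikes about, which are no part of the job. Leave any green or purple look-alike of the part that bears can_c_mid alone.

How it is judged:
By the outcome, as a careful person would: the job done as asked, in the order asked, and still so for the second after the job is handed in, with the robot touching nothing.
It also fails if it takes over 72 s, if anything falls off the work surface, if the arm or the gripper's body presses on something with over 40 N, if the wrist force passes 120 N, or if a joint passes its speed limit or range.

## Working session

There is one attempt and no reset: what is moved stays moved. The work goes in short steps, Python scripts to look and compute and a tool call to move; the robot and the scene stay as the last step left them, time stands still between calls to the robot, and variables do not carry over. Pictures are saved under pics/ and viewed, at most 10 in all, crops included, and the job is handed in when it is done.

Besides the shell and the picture viewer there is one more tool, called after "Call:" by a JSON object that holds its "api" and its "payload", one argument or row to a line. servo_tool: Moves the arm, as the interface text tells. Its arguments: {"type":"object","properties":{"targets":{"type":"array"},"grip_force":{"type":"number"}},"required":["targets"]}

```bash
ls; mkdir -p pics
python3 - <<'E'
from workcell import observe, viewer, robot
import cv2,numpy as np
s=observe();print(s,robot.nose_length)
for n in("top","scene"):
    p,d=viewer.capture(n);cv2.imwrite(f"pics/{n}0.png",p[:,:,::-1]);np.savez(f"{n}0.npz",p=p,d=d,**{k:v for k,v in viewer.camera_params(n).items()})
    print(n,viewer.camera_params(n))
E
```

```text
pics
{'t': 0.0, 'q': array([-7.91997473e+01,  2.18416504e+01,  7.43844353e+01, -7.16631016e-04,
        8.38583844e+01, -1.23369215e+01]), 'joint_vel': array([ 0.04113662,  0.01775181, -0.04702657,  0.04066561,  0.02274303,
       -0.04086876]), 'effort': array([ 2.10949169e-03, -4.48455656e+01, -2.31281537e+01, -2.44447892e-05,
        4.74311950e-03, -7.23550158e-06]), 'position': array([ 216.04798652, -505.50280274,  249.70744615]), 'orientation': array([[ 9.19566265e-01,  3.92934856e-01, -2.88474760e-04],
       [ 3.92934845e-01, -9.19565178e-01,  1.44583676e-03],
       [ 3.02848314e-04, -1.44289449e-03, -9.99998913e-01]]), 'ft_force': array([ 0.32513655, -0.41935916,  0.75513352]), 'ft_torque': array([-0.04538635, -0.00470946, -0.01114674]), 'grip_force': 0.0, 'width': 85.87113070449738} 19.0
top {'fx': 433.36947420947564, 'fy': 433.36947420947564, 'cx': 314.3461466438892, 'cy': 199.66061843913434, 'extrinsics': array([[-1.88557026e-02, -9.86129402e-01,  1.64903807e-01,
         4.03442903e+02],
       [-9.99733981e-01,  1.64046876e-02, -1.62127363e-02,
         8.37118099e+01],
       [ 1.32826605e-02, -1.65165642e-01, -9.86176395e-01,
         9.76590455e+02],
       [ 0.00000000e+00,  0.00000000e+00,  0.00000000e+00,
         1.00000000e+00]])}
scene {'fx': 512.2579869622731, 'fy': 512.2579869622731, 'cx': 316.85234980266443, 'cy': 202.83518603272103, 'extrinsics': array([[ 8.00867858e-01,  5.12095318e-01, -3.10433664e-01,
         9.63296619e+02],
       [ 5.98609750e-01, -6.70184175e-01,  4.38770485e-01,
        -4.99146841e+02],
       [ 1.66445820e-02, -5.37225796e-01, -8.43274215e-01,
         1.17119379e+03],
       [ 0.00000000e+00,  0.00000000e+00,  0.00000000e+00,
         1.00000000e+00]])}
```

View pics/top0.png

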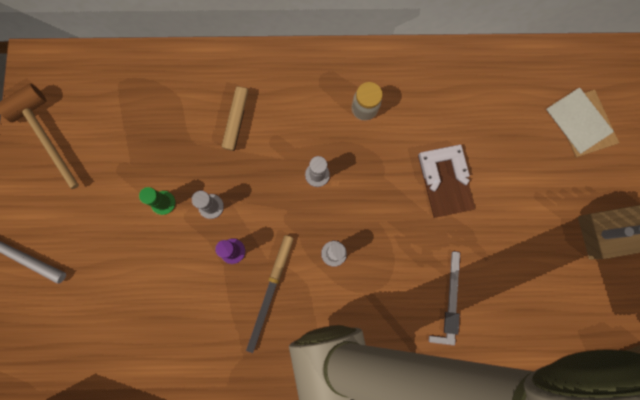

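View pics/scene0.png

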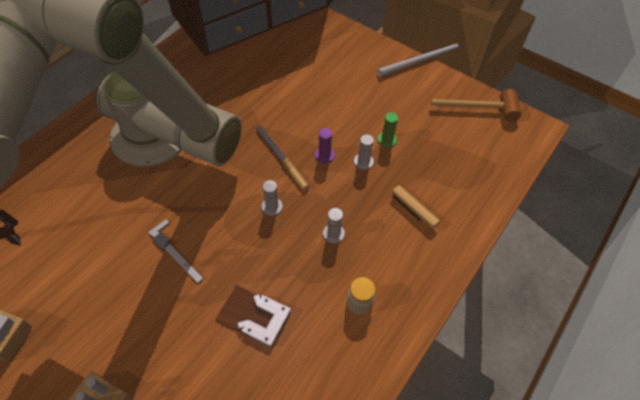

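Top view: three steel canisters at (205,203), (317,170) and (333,252). The look-alikes to avoid are green (157,200) and purple (231,250). The holder is at (445,180) with its mouth toward the robot (bottom). The file handle is near purple, the jar is at (367,100), the brush at (235,118) and the caliper at (453,300).

```bash
cat > h.py <<'E'
import numpy as np,cv2
def world(P,d):
    v,u=np.mgrid[:400,:640]
    c=np.stack([(u-P['cx'])/P['fx']*d,(v-P['cy'])/P['fy']*d,d],-1)
    E=P['extrinsics'];return c@E[:3,:3].T+E[:3,3]
def plane(P,uv,z):
    E=P['extrinsics'];uv=np.atleast_2d(uv).astype(float)
    r=np.c_[(uv[:,0]-P['cx'])/P['fx'],(uv[:,1]-P['cy'])/P['fy'],np.ones(len(uv))]@E[:3,:3].T
    o=E[:3,3];return o+r*((z-o[2])/r[:,2])[:,None]
E
python3 - <<'E'
from h import *
for n in("top","scene"):
    P=np.load(n+"0.npz");W=world(P,P['d']);p=P['p'];hsv=cv2.cvtColor(p,cv2.COLOR_RGB2HSV)
    m=(P['d']>0)&(W[...,2]>5)&(W[...,2]<130)&(W[...,0]>200)&(W[...,0]<760)&(abs(W[...,1])<520)
    k,l,st,ce=cv2.connectedComponentsWithStats(m.astype(np.uint8))
    print(n)
    for i in range(1,k):
        if st[i,4]<60: continue
        w=W[l==i];top=w[w[:,2]>np.percentile(w[:,2],97)-6]
        (a,b),r=cv2.minEnclosingCircle(top[:,:2].astype(np.float32))
        rect=cv2.minAreaRect(w[:,:2].astype(np.float32))
        print(ce[i].round(),st[i,4],'top z',np.percentile(w[:,2],[50,97]).round(1),'topc',round(a,1),round(b,1),'r',round(r,1),np.median(top,0).round(1),'rect',np.round(np.r_[rect[0],rect[1],rect[2]],1),'hsv',np.median(hsv[l==i],0))
    # holder plate: light, low sat
    pl=m&(hsv[...,1]<90)&(hsv[...,2]>130)&(W[...,2]>15)&(W[...,2]<34)
    k,l,st,ce=cv2.connectedComponentsWithStats(pl.astype(np.uint8))
    for i in range(1,k):
        if st[i,4]>150:
            uv=np.argwhere(l==i)[:,::-1];X=plane(P,uv,24)
            print('plate',ce[i],st[i,4],cv2.minAreaRect(X[:,:2].astype(np.float32)),np.median(W[l==i][:,2]))
p=np.load("scene0.npz")['p'][260:360,190:310];q=np.load("top0.npz")['p'][130:230,400:490]
f=lambda a:cv2.resize(a,(400,400),interpolation=cv2.INTER_CUBIC)
cv2.imwrite("pics/hold.png",np.hstack([f(p),f(q)])[:,:,::-1])
E
```

```text
top
[367. 113.] 183 top z [44.  83.6] topc 758.8 -55.0 r 7.9 [758.9 -54.9  83.2] rect [ 7.565e+02 -5.480e+01  6.800e+00  3.600e+01  1.000e-01] hsv [ 17.  68. 103.]
[231. 132.] 457 top z [32.3 35.5] topc 721.2 252.7 r 40.9 [721.9 253.8  32.7] rect [722.5 254.4  28.9  81.7  78.2] hsv [ 17. 123. 166.]
[446. 179.] 2457 top z [ 9.5 25.2] topc 635.7 -228.7 r 62.0 [ 645.5 -224.4   22.6] rect [ 603.9 -235.4  150.7   97.7   10.4] hsv [  8.  64. 107.]
[318. 170.] 420 top z [ 96.3 101. ] topc 625.1 60.2 r 17.8 [625.   60.3  98.4] rect [623.3  58.4  50.4  38.5  88.8] hsv [ 11.  26. 147.]
[156. 199.] 564 top z [ 80.3 100.9] topc 565.6 411.6 r 18.3 [565.8 410.9  98.6] rect [564.6 406.7  45.5  49.9  62.8] hsv [ 56.  147.   90.5]
[206. 203.] 498 top z [ 88.9 101.1] topc 555.7 302.6 r 17.9 [555.5 301.9  98.5] rect [553.7 298.4  44.9  54.2  62.4] hsv [ 10.  29. 133.]
[270. 290.] 1040 top z [13.5 21.9] topc 367.4 170.1 r 125.0 [433.1 143.7  18.9] rect [361.7 169.3  23.3 259.9  70.8] hsv [ 12. 100.  91.]
[229. 250.] 428 top z [ 96.9 101. ] topc 453.8 252.8 r 17.8 [454.4 252.6  98.5] rect [453.2 249.2  4
[... 1322 characters left out ...]
7 top z [33.6 39.4] topc 721.9 252.5 r 40.7 [724.1 251.3  35.6] rect [717.5 263.3  50.3  97.4  75.3] hsv [ 15. 137. 166.]
[334. 225.] 501 top z [ 61.3 104.2] topc 623.5 59.6 r 18.4 [623.1  59.  101.1] rect [625.5  55.2  52.2  45.1  35.3] hsv [ 6. 39. 99.]
[172. 249.] 592 top z [ 8.7 13.6] topc 344.2 -213.5 r 102.2 [ 304.6 -232.4    9.8] rect [ 337.2 -233.8   55.8  204.3   70.8] hsv [ 6. 32. 99.]
[254. 315.] 2496 top z [11.5 28. ] topc 633.5 -230.8 r 62.8 [ 644.3 -227.    25. ] rect [ 599.9 -232.3  152.9  109.1   12.1] hsv [ 11.  70. 111.]
plate [265.92613112 319.81532779] 1083 ((630.3899536132812, -231.1162109375), (91.76594543457031, 97.95447540283203), 10.37718677520752) 24.624545833772117
```

View pics/hold.png

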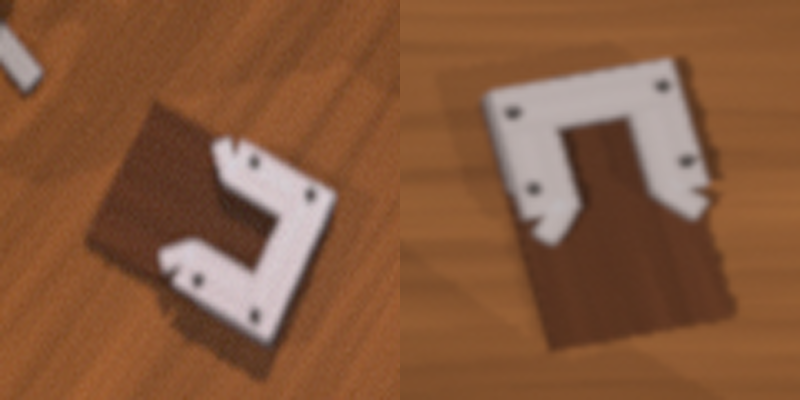

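Seat ≈ (632,-230) with slot yaw ≈ 10.5°. Canisters are at C ≈ (443,26), A ≈ (624,60) and B ≈ (554,301), all with tops at z ≈ 100 and r ≈ 18, as described. The holder crop confirms the mouth faces the robot. I'll go over C first, with the tool's x along the slot.

Call:
{"api": "servo_tool", "payload": {
  "targets": [0, 0, 0.11, 0, 0, 0, 1, 0, 0, 0.11, 0, 0, 0, 1, 0, 0, 0, 2.28, -3.43, 0, 1, 0, 0, 0, 2.28, -3.43, 0, 1, 0, 0, 0, 2.28, -3.43, 0, 1, 0, 0, 0, 2.28, -3.43, 0, 1, 0, 0, 0, 2.28, -3.43, 0, 1, 0, 0, 0, 2.28, -3.43, 0, 1],
  "grip_force": 40
}}

```text
t: 0.77
position: [313.1, -276.4, 250.1]
orientation: [[0.983, 0.182, -0.0], [0.182, -0.983, 0.001], [-0.0, -0.001, -1.0]]
ft_force: [1.3, -0.1, 0.3]
width: 85.7
grip_force: 0.0
```

Call:
{"api": "servo_tool", "payload": {
  "targets": [0, 0, 0, 2.28, -3.43, 0, 1, 0, 0, 0, 2.28, -3.43, 0, 1, 0, 0, 0, 2.28, -3.43, 0, 1, 0, 0, 0, 2.28, -3.43, 0, 1, 0, 0, 0, 2.28, -3.43, 0, 1, 0, 0, 0, 2.28, -3.43, 0, 1, 0, 0, 0, 2.28, -3.43, 0, 1, 0, 0, 0, 2.28, -3.43, 0, 1]
}}

```text
t: 1.43
position: [442.3, 26.9, 250.3]
orientation: [[0.983, 0.183, -0.0], [0.183, -0.983, -0.0], [-0.0, 0.0, -1.0]]
ft_force: [1.1, -0.7, 0.7]
width: 85.6
grip_force: 0.0
```

Call:
{"api": "servo_tool", "payload": {
  "targets": [0, 0, 0, 0, 0, 2.0, 1, 0, 0, 0, 0, 0, 2.0, 1, 0, 0, 0, 0, 0, 0, 1, 0, 0, 0, 0, 0, 0, 1, 0, 0, 0, 0, 0, 0, 1, 0, 0, 0, 0, 0, 0, 1, 0, 0, 0, 0, 0, 0, 1, 0, 0, 0, 0, 0, 0, 1]
}}

```text
t: 2.1
position: [442.3, 24.3, 211.0]
orientation: [[0.983, 0.182, 0.001], [0.182, -0.983, -0.0], [0.001, 0.0, -1.0]]
ft_force: [-0.9, 1.1, 0.4]
width: 85.2
grip_force: 0.0
```

```bash
cat >> h.py <<'E'
from workcell import observe, viewer, robot
def st():
    s=observe();R=s['orientation'];print('t',round(s['t'],2),'pos',s['position'].round(1),'yaw',round(np.degrees(np.arctan2(R[1,0],R[0,0])),2),'tilt',np.round(R[2,:2],4),'ft',s['ft_force'].round(2),'w',round(s['width'],1),'q',s['q'].round(1),'g',s['grip_force']);return s
def togo(s,x,y):
    R=s['orientation'];v=np.array([x,y,s['position'][2]])-s['position'];print('to go tool cm',(R.T@v/10).round(2))
E
python3 - <<'E'
from h import *
s=st();P=viewer.camera_params("wrist");p,d=viewer.capture("wrist");cv2.imwrite("pics/w1.png",p[:,:,::-1])
np.savez("w1.npz",p=p,d=d,**P);W=world(P,d)
m=(d>0)&(W[...,2]>94)&(W[...,2]<106)
k,l,sta,ce=cv2.connectedComponentsWithStats(m.astype(np.uint8))
for i in range(1,k):
    if sta[i,4]>300:
        w=W[l==i];print(ce[i],sta[i],cv2.minEnclosingCircle(w[:,:2].astype(np.float32)),w.mean(0))
togo(s,443,26)
E
```

```text
t 2.1 pos [442.3  24.3 211. ] yaw 10.49 tilt [0.0012 0.0005] ft [-0.91  1.11  0.38] w 85.2 q [-12.2  13.2  94.2   0.   72.5  67.3] g 0.0
[ 30.3356998  141.54868154] [   4  118   54   48 1972] ((451.6982421875, 252.33328247070312), 18.900041580200195) [453.00288725 250.57451064  99.32935475]
[317.46911066 204.53835709] [ 296  183   44   44 1473] ((442.8071594238281, 26.752727508544922), 17.996395111083984) [443.74169197  26.89036416  99.3794853 ]
to go tool cm [ 0.1  -0.15  0.  ]
```

View pics/w1.png

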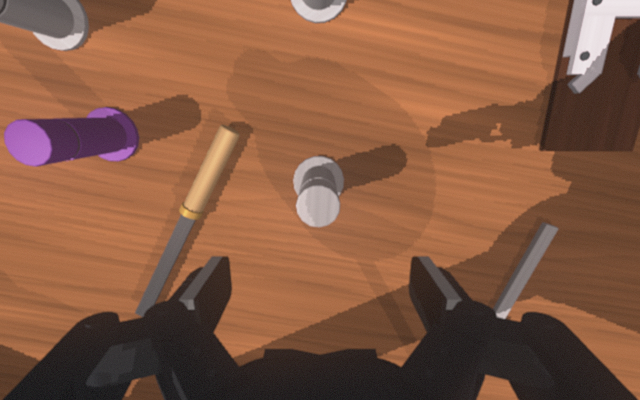

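Wrist view: C's top is at (317,205), clear of the fingers. The purple one is far left and the file handle is at (215,160), well clear. I'll descend and grasp, then lift.

Call:
{"api": "servo_tool", "payload": {
  "targets": [0, 0, 0, 0.1, -0.2, 2.0, 1, 0, 0, 0, 0, 0, 3.5, 1, 0, 0, 0, 0, 0, 3.5, 1, 0, 0, 0, 0, 0, 3.0, 1, 0, 0, 0, 0, 0, 2.0, 1, 0, 0, 0, 0, 0, 0.6, 1, 0, 0, 0, 0, 0, 0, 1, 0, 0, 0, 0, 0, 0, 1]
}}

```text
t: 2.82
position: [443.4, 26.7, 65.2]
orientation: [[0.983, 0.183, 0.001], [0.183, -0.983, -0.0], [0.001, 0.0, -1.0]]
ft_force: [0.0, -0.1, -0.1]
width: 85.3
grip_force: 0.0
```

Call:
{"api": "servo_tool", "payload": {
  "targets": [0, 0, 0, 0, 0, 0, 0, 0, 0, 0, 0, 0, 0, 0, 0, 0, 0, 0, 0, 0, 0, 0, 0, 0, 0, 0, 0, 0, 0, 0, 0, 0, 0, 0, 0, 0, 0, 0, 0, 0, 0, 0, 0, 0, 0, 0, 0, 0, 0, 0, 0, 0, 0, 0, 0, 0],
  "grip_force": 40
}}

```text
t: 3.48
position: [443.1, 26.7, 65.0]
orientation: [[0.983, 0.183, 0.001], [0.183, -0.983, -0.0], [0.001, 0.001, -1.0]]
ft_force: [-0.8, -1.0, 5.8]
width: 35.1
grip_force: 39.4
```

Run:
```python
from h import *
F=[]
for i in range(4): viewer.capture("wrist");F.append(observe()['ft_force'])
print(np.round(F,2));st()
```

```text
[[-0.95 -1.2   6.02]
 [-0.25 -0.58  6.29]
 [-1.36 -1.03  5.65]
 [-0.92 -1.2   6.  ]]
t 3.68 pos [443.1  26.7  65. ] yaw 10.53 tilt [0.0012 0.0007] ft [-0.92 -1.2   6.  ] w 35.2 q [-11.9  25.8 105.8  -0.   48.3  67.6] g 39.35307926964015
```

Call:
{"api": "servo_tool", "payload": {
  "targets": [0, 0, 0, 0, 0, -1.0, 0, 0, 0, 0, 0, 0, -1.5, 0, 0, 0, 0, 0, 0, -1.0, 0, 0, 0, 0, 0, 0, -0.5, 0, 0, 0, 0, 0, 0, 0, 0, 0, 0, 0, 0, 0, 0, 0, 0, 0, 0, 0, 0, 0, 0, 0, 0, 0, 0, 0, 0, 0]
}}

```text
t: 4.35
position: [442.4, 26.9, 103.7]
orientation: [[0.983, 0.183, -0.001], [0.183, -0.983, 0.0], [-0.001, -0.001, -1.0]]
ft_force: [-0.4, 0.7, -5.3]
width: 34.9
grip_force: 41.2
```

Run:
```python
from h import *
F=[]
for i in range(8): viewer.capture("wrist");F.append(observe()['ft_force'])
print(np.mean(F,0).round(2),np.std(F,0).round(2));st()
```

```text
[-0.06  0.2  -4.5 ] [0.44 0.57 0.54]
t 4.75 pos [442.8  26.9 104.3] yaw 10.53 tilt [-0. -0.] ft [-0.44  0.13 -5.31] w 35.3 q [-11.9  21.8 103.2   0.   54.9  67.6] g 41.19628226850182
```

Mean −4.5 N while lifted, so C is the loaded one (the empties weigh at most 1.9 N). I'll carry it over the apron, with a ramped speed and firmer grip.

Call:
{"api": "servo_tool", "payload": {
  "targets": [0, 0, 0, 0.3, 1.2, -0.4, 0, 0, 0, 0, 0.6, 2.4, -0.4, 0, 0, 0, 0, 0.8, 3.4, -0.4, 0, 0, 0, 0, 0.9, 3.6, 0, 0, 0, 0, 0, 0.9, 3.6, 0, 0, 0, 0, 0, 0.9, 3.6, 0, 0, 0, 0, 0, 0.9, 3.6, 0, 0, 0, 0, 0, 0.7, 3.2, 0, 0],
  "grip_force": 60
}}

```text
t: 5.42
position: [547.4, -207.2, 116.5]
orientation: [[0.983, 0.182, 0.001], [0.182, -0.983, -0.001], [0.0, 0.001, -1.0]]
ft_force: [0.4, -0.2, -4.8]
width: 34.8
grip_force: 60.8
```

Call:
{"api": "servo_tool", "payload": {
  "targets": [0, 0, 0, 0.6, 2.4, 0, 0, 0, 0, 0, 0.3, 1.3, 0, 0, 0, 0, 0, 0, 0.4, 0, 0, 0, 0, 0, 0, 0, 0, 0, 0, 0, 0, 0, 0, 0, 0, 0, 0, 0, 0, 0, 0, 0, 0, 0, 0, 0, 0, 0, 0, 0, 0, 0, 0, 0, 0, 0]
}}

```text
t: 6.08
position: [563.0, -241.9, 116.6]
orientation: [[0.983, 0.184, -0.0], [0.184, -0.983, 0.0], [0.0, -0.0, -1.0]]
ft_force: [-0.4, -0.4, -4.3]
width: 34.8
grip_force: 60.8
```

Run:
```python
from h import *
s=st();P=viewer.camera_params("wrist");p,d=viewer.capture("wrist");cv2.imwrite("pics/w2.png",p[:,:,::-1])
np.savez("w2.npz",p=p,d=d,**P)
togo(s,563,-243)
```

```text
t 6.08 pos [ 563.  -241.9  116.6] yaw 10.58 tilt [ 0.     -0.0001] ft [-0.36 -0.42 -4.26] w 34.8 q [-34.3  34.8  75.1   0.   70.1  45.1] g 60.83429893478751
to go tool cm [-0.02  0.11 -0.  ]
```

View pics/w2.png

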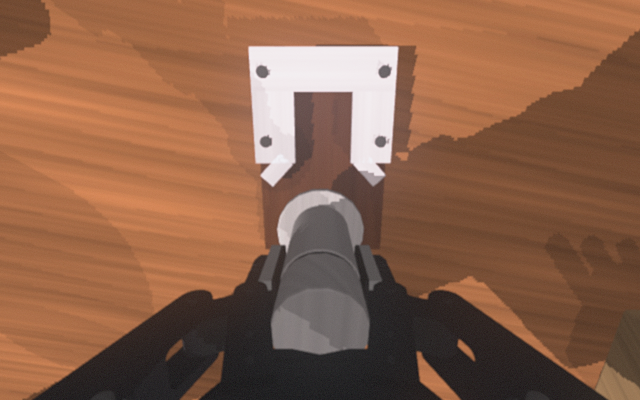

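The wrist view shows C held upright over the apron, its flange at (320,225). The slot is ahead with edges at u ≈ 294 and 352 and its end at row ≈ 92, so it is nearly aligned. Next I measure the offset.

Run:
```python
from h import *
P=np.load("w2.npz");s=st();T=s['position'];R=s['orientation']
hsv=cv2.cvtColor(P['p'],cv2.COLOR_RGB2HSV).astype(int)
pl=(hsv[...,1]<75)&(hsv[...,2]>100)
L=[];Rr=[];OL=[];OR=[]
for v in range(98,152,3):
    r=pl[v]; a=320
    while not r[a-1]:a-=1
    b=326
    while not r[b]:b+=1
    ol=a-1
    while r[ol-3:ol].any():ol-=1
    orr=b
    while r[orr:orr+3].any():orr+=1
    L.append((a-.5,v));Rr.append((b-.5,v));OL.append((ol-.5,v));OR.append((orr-.5,v))
tool=lambda X:(X-T)@R
for n,e in(("L",L),("R",Rr),("OL",OL),("OR",OR)):
    X=tool(plane(P,e,24));f=np.polyfit(X[:,0],X[:,1],1);print(n,'y med',np.median(X[:,1]).round(2),'slope deg',np.degrees(np.arctan(f[0])).round(2),np.ptp(X[:,1]).round(1))
E_=[]
for u in range(302,345,4):
    v=120
    while not pl[v,u]:v-=1
    E_.append((u,v+.5))
X=tool(plane(P,E_,24));print('end x',X[:,0].round(1),np.polyfit(X[:,1],X[:,0],1))
E_=[]
for u in range(280,370,8):
    v=35
    while not pl[v,u]:v+=1
    E_.append((u,v-.5))
X=tool(plane(P,E_,24));print('far x',np.median(X[:,0]))
# flange of held can: bright disc at z = T.z-65 .. +6
W=world(P,P['d']);t=tool(W);zb=T[2]-65
m=(P['d']>0)&(W[...,2]>zb-4)&(W[...,2]<zb+12)&(hsv[...,1]<75);m[:185]=0;m[275:]=0
X=t[m];print(len(X),'flange',X.min(0),X.max(0),np.median(W[m][:,2]))
```

```text
t 6.13 pos [ 563.  -242.1  116.5] yaw 10.58 tilt [0.0001 0.0001] ft [-0.07 -0.3  -5.18] w 34.9 q [-34.3  34.8  75.1   0.   70.1  45.1] g 60.834530994761735
L y med -6.24 slope deg 16.02 12.8
R y med 19.96 slope deg -12.61 11.8
OL y med -46.85 slope deg -34.91 41.0
OR y med 50.01 slope deg -38.92 41.0
end x [67.6 67.6 67.6 85.7 85.7 85.7 85.7 85.7 78.1 85.7 85.7] [ 0.65578783 79.55513389]
far x 114.2771180330036
2247 flange [-13.92785186 -28.27642801  53.0292824 ] [27.31223568 26.85338556 65.03627453] 56.91690700430206
```

Run:
```python
from h import *
P=np.load("w2.npz");s=observe();T=s['position'];R=s['orientation']
W=world(P,P['d']);t=(W-T)@R
g=cv2.cvtColor(P['p'],cv2.COLOR_RGB2GRAY);hsv=cv2.cvtColor(P['p'],cv2.COLOR_RGB2HSV)
m=(W[...,2]>17)&(W[...,2]<32)&(t[...,0]>35);print('plate z',np.median(W[m][:,2]))
for v in range(56,160,8):
    c=np.flatnonzero(m[v]);br=np.flatnonzero(np.diff(c)>3)
    seg=[(c[0]-.5)]+[x for i in br for x in(c[i]+.5,c[i+1]-.5)]+[c[-1]+.5]
    X=(plane(P,[(u,v) for u in seg],24)-T)@R
    print(v,np.round(seg,1),X[:,0].mean().round(1),X[:,1].round(1),'outer mid',round((X[0,1]+X[-1,1])/2,1))
for u in(305,315,325,335,345):
    c=np.flatnonzero(m[:150,u]);X=(plane(P,[(u,c[0]-.5),(u,c[-1]+.5)],24)-T)@R;print(u,c[0],c[-1],X[:,0].round(1))
```

```text
plate z 23.478618463446622
56 [248.5 396.5] 107.9 [-46.7  48.9] outer mid 1.1
64 [248.5 396.5] 103.1 [-47.1  49.2] outer mid 1.1
72 [249.5 395.5] 98.3 [-46.7  48.9] outer mid 1.1
80 [249.5 395.5] 93.4 [-47.   49.3] outer mid 1.1
88 [250.5 394.5] 88.5 [-46.7  49. ] outer mid 1.1
96 [250.5 293.5 351.5 393.5] 83.5 [-47.  -18.2  20.6  48.7] outer mid 0.8
104 [251.5 293.5 351.5 393.5] 78.4 [-46.7 -18.4  20.7  49. ] outer mid 1.2
112 [251.5 293.5 350.5 392.5] 73.2 [-47.  -18.5  20.2  48.7] outer mid 0.9
120 [252.5 293.5 350.5 392.5] 68.0 [-46.7 -18.6  20.4  49.1] outer mid 1.2
128 [252.5 294.5 350.5 391.5] 62.7 [-47.  -18.1  20.5  48.8] outer mid 0.9
136 [253.5 294.5 350.5 391.5] 57.3 [-46.7 -18.2  20.7  49.2] outer mid 1.2
144 [253.5 294.5 350.5 390.5] 51.8 [-47.  -18.3  20.9  48.8] outer mid 0.9
152 [254.5 294.5 349.5 390.5] 46.2 [-46.6 -18.4  20.3  49.2] outer mid 1.3
305 46 91 [114.   86.3]
315 46 91 [114.   86.3]
325 46 91 [114.   86.3]
335 46 91 [114.   86.3]
345 46 91 [114.   86.3]
```

Slot centreline is at tool y = +1.05 with no angle error, and the canister itself is at −0.7. Its end is at x ≈ 87, so the seat is ≈ 70 mm ahead. I'll shift 1.5 mm in y and lower until the underside is at about 10.5 mm.

Call:
{"api": "servo_tool", "payload": {
  "targets": [0, 0, 0, 0, 0.15, 1.0, 0, 0, 0, 0, 0, 0, 1.5, 0, 0, 0, 0, 0, 0, 1.0, 0, 0, 0, 0, 0, 0, 0.6, 0, 0, 0, 0, 0, 0, 0, 0, 0, 0, 0, 0, 0, 0, 0, 0, 0, 0, 0, 0, 0, 0, 0, 0, 0, 0, 0, 0, 0]
}}

```text
t: 6.8
position: [563.5, -244.2, 75.6]
orientation: [[0.983, 0.183, 0.001], [0.183, -0.983, -0.0], [0.0, 0.0, -1.0]]
ft_force: [-0.5, -0.4, -5.1]
width: 34.8
grip_force: 60.9
```

Run:
```python
from h import *
s=st();T=s['position'];R=s['orientation']
P=viewer.camera_params("wrist");p,d=viewer.capture("wrist");W=world(P,d);t=(W-T)@R
hsv=cv2.cvtColor(p,cv2.COLOR_RGB2HSV)
m=(W[...,2]>19)&(W[...,2]<32)&(t[...,0]>35)&(t[...,0]<75)
print('plate y',np.percentile(t[m][:,1],[1,99]), 'flange:')
v0=None
m=(W[...,2]>10)&(W[...,2]<21)&(abs(t[...,1])<34)&(t[...,0]<32)&(t[...,0]>-20)&(hsv[...,1]<75)
X=t[m];print(len(X),np.percentile(X,[.5,99.5],axis=0).round(1),np.median(W[m][:,2]))
```

```text
t 6.8 pos [ 563.5 -244.2   75.6] yaw 10.53 tilt [0.0005 0.0004] ft [-0.53 -0.36 -5.05] w 34.8 q [-34.5  37.6  77.3   0.   65.   45. ] g 60.87709916755557
plate y [-48.37478432  46.38247906] flange:
2223 [[-10.8 -27.3  55.3]
 [ 27.2  26.5  64.3]] 16.002189626398803
```

Call:
{"api": "servo_tool", "payload": {
  "targets": [0, 0, 0, 0.5, -0.05, 0, 0, 0, 0, 0, 0.7, 0, 0, 0, 0, 0, 0, 0.7, 0, 0, 0, 0, 0, 0, 0.7, 0, 0, 0, 0, 0, 0, 0.7, 0, 0, 0, 0, 0, 0, 0.7, 0, 0, 0, 0, 0, 0, 0, 0, 0, 0, 0, 0, 0, 0, 0, 0, 0]
}}

```text
t: 7.52
position: [602.8, -236.2, 75.1]
orientation: [[0.983, 0.183, -0.0], [0.183, -0.983, 0.0], [-0.0, -0.0, -1.0]]
ft_force: [0.0, -0.1, -5.3]
width: 35.0
grip_force: 60.9
```

Call:
{"api": "servo_tool", "payload": {
  "targets": [0, 0, 0, 0.5, 0, 0, 0, 0, 0, 0, 0.5, 0, 0, 0, 0, 0, 0, 0.5, 0, 0, 0, 0, 0, 0, 0.5, 0, 0, 0, 0, 0, 0, 0.4, 0, 0, 0, 0, 0, 0, 0.1, 0, 0, 0, 0, 0, 0, 0, 0, 0, 0, 0, 0, 0, 0, 0, 0, 0]
}}

```text
t: 8.18
position: [627.0, -231.8, 75.2]
orientation: [[0.983, 0.183, -0.0], [0.183, -0.983, 0.0], [-0.0, -0.0, -1.0]]
ft_force: [-0.0, 0.7, -4.8]
width: 34.4
grip_force: 60.8
```

Call:
{"api": "servo_tool", "payload": {
  "targets": [0, 0, 0, 0.1, 0, 0, 0, 0, 0, 0, 0.1, 0, 0, 0, 0, 0, 0, 0.1, 0, 0, 0, 0, 0, 0, 0, 0, 0, 0, 0, 0, 0, 0, 0, 0, 0, 0, 0, 0, 0, 0, 0, 0, 0, 0, 0, 0, 0, 0, 0, 0, 0, 0, 0, 0, 0, 0]
}}

```text
t: 8.85
position: [630.1, -231.3, 75.3]
orientation: [[0.983, 0.183, 0.0], [0.183, -0.983, -0.0], [0.0, 0.0, -1.0]]
ft_force: [-0.2, 0.3, -4.8]
width: 34.8
grip_force: 60.8
```

Call:
{"api": "servo_tool", "payload": {
  "targets": [0, 0, 0, 0.1, 0, 0, 0, 0, 0, 0, 0.05, 0, 0, 0, 0, 0, 0, 0.05, 0, 0, 0, 0, 0, 0, 0, 0, 0, 0, 0, 0, 0, 0, 0, 0, 0, 0, 0, 0, 0, 0, 0, 0, 0, 0, 0, 0, 0, 0, 0, 0, 0, 0, 0, 0, 0, 0]
}}

```text
t: 9.52
position: [631.9, -230.9, 75.3]
orientation: [[0.983, 0.183, -0.0], [0.183, -0.983, 0.0], [-0.0, -0.0, -1.0]]
ft_force: [-3.2, -0.8, -3.1]
width: 34.8
grip_force: 61.0
```

Contact with the stop (−3.2 N in x) comes at the predicted travel. I'll lower onto the base.

Call:
{"api": "servo_tool", "payload": {
  "targets": [0, 0, 0, 0, 0, 0.1, 0, 0, 0, 0, 0, 0, 0.1, 0, 0, 0, 0, 0, 0, 0.04, 0, 0, 0, 0, 0, 0, 0, 0, 0, 0, 0, 0, 0, 0, 0, 0, 0, 0, 0, 0, 0, 0, 0, 0, 0, 0, 0, 0, 0, 0, 0, 0, 0, 0, 0, 0]
}}

```text
t: 10.18
position: [632.0, -231.0, 73.3]
orientation: [[0.983, 0.183, -0.0], [0.183, -0.983, -0.0], [-0.0, 0.0, -1.0]]
ft_force: [-5.3, -0.8, 1.4]
width: 34.8
grip_force: 61.4
```

Call:
{"api": "servo_tool", "payload": {
  "targets": [0, 0, 0, 0.05, 0, 0.02, 0, 0, 0, 0, 0.05, 0, 0, 0, 0, 0, 0, 0, 0, 0, 0, 0, 0, 0, 0, 0, 0, 0, 0, 0, 0, 0, 0, 0, 0, 0, 0, 0, 0, 0, 0, 0, 0, 0, 0, 0, 0, 0, 0, 0, 0, 0, 0, 0, 0, 0]
}}

```text
t: 10.85
position: [632.3, -230.9, 73.3]
orientation: [[0.983, 0.183, -0.002], [0.183, -0.983, -0.0], [-0.002, -0.0, -1.0]]
ft_force: [-8.5, -0.5, 4.7]
width: 35.0
grip_force: 61.7
```

Firmly home. Releasing gently, then retreating straight up.

Call:
{"api": "servo_tool", "payload": {
  "targets": [0, 0, 0, 0, 0, 0, 0.5, 0, 0, 0, 0, 0, 0, 0.6, 0, 0, 0, 0, 0, 0, 0.7, 0, 0, 0, 0, 0, 0, 0.9, 0, 0, 0, 0, 0, 0, 1, 0, 0, 0, 0, 0, 0, 1, 0, 0, 0, 0, 0, 0, 1, 0, 0, 0, 0, 0, 0, 1],
  "grip_force": 20
}}

```text
t: 11.52
position: [633.1, -230.7, 72.7]
orientation: [[0.983, 0.183, 0.0], [0.183, -0.983, 0.0], [0.0, 0.0, -1.0]]
ft_force: [0.4, -0.3, 0.4]
width: 85.6
grip_force: 0.0
```

Call:
{"api": "servo_tool", "payload": {
  "targets": [0, 0, 0, 0, 0, -1.0, 1, 0, 0, 0, 0, 0, -2.0, 1, 0, 0, 0, 0, 0, -3.0, 1, 0, 0, 0, 0, 0, -3.0, 1, 0, 0, 0, 0, 0, -3.0, 1, 0, 0, 0, 0, 0, -2.0, 1, 0, 0, 0, -3.0, 0, 0, 1, 0, 0, 0, -3.0, 0, 0, 1]
}}

```text
t: 12.18
position: [574.2, -241.6, 214.6]
orientation: [[0.983, 0.184, 0.003], [0.184, -0.983, -0.002], [0.003, 0.003, -1.0]]
ft_force: [0.5, -0.8, -0.5]
width: 85.2
grip_force: 0.0
```

Call:
{"api": "servo_tool", "payload": {
  "targets": [0, 0, 0, -3.0, 0, 0, 1, 0, 0, 0, -3.0, 0, 0, 1, 0, 0, 0, 0, 0, 0, 1, 0, 0, 0, 0, 0, 0, 1, 0, 0, 0, 0, 0, 0, 1, 0, 0, 0, 0, 0, 0, 1, 0, 0, 0, 0, 0, 0, 1, 0, 0, 0, 0, 0, 0, 1]
}}

```text
t: 12.85
position: [515.7, -252.4, 212.5]
orientation: [[0.983, 0.184, -0.0], [0.184, -0.983, 0.0], [-0.0, -0.0, -1.0]]
ft_force: [-0.4, -0.5, 0.4]
width: 85.7
grip_force: 0.0
```

Run:
```python
from h import *
s=st();T=s['position'];R=s['orientation']
P=viewer.camera_params("wrist");p,d=viewer.capture("wrist");cv2.imwrite("pics/w3.png",p[:,:,::-1]);W=world(P,d)
m=(d>0)&(W[...,2]>103)&(W[...,2]<113);t=(W-T)@R
print(m.sum(),cv2.minEnclosingCircle(t[m][:,:2].astype(np.float32)),np.median(W[m][:,2]))
pl=(W[...,2]>19)&(W[...,2]<30)&(abs(t[...,1])<60);print('plate far x',np.percentile(t[pl][:,0],[99,99.9]),'y',np.percentile(t[pl][:,1],[1,99]))
```

```text
t 12.85 pos [ 515.7 -252.4  212.5] yaw 10.58 tilt [-0.0001 -0.0002] ft [-0.39 -0.46  0.36] w 85.7 q [-37.9  25.9  74.1   0.   80.   41.5] g 0.0
2387 ((10.27322769165039, 136.98802185058594), 191.5457763671875) 107.33061392661816
plate far x [161.93745165 162.31243603] y [-47.87212375  46.83682455]
```

View pics/w3.png

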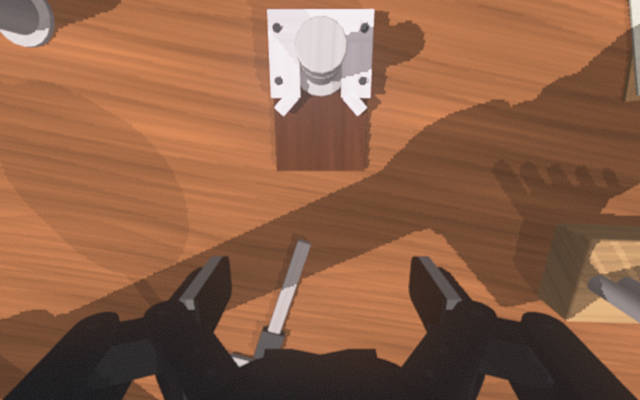

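The picture shows the canister standing in the slot with its top at (320,42), flange under the plate. I'll check its position and upright stance numerically, and check that the others are undisturbed.

Run:
```python
from h import *
s=observe();T=s['position'];R=s['orientation']
P=viewer.camera_params("wrist");p,d=viewer.capture("wrist");W=world(P,d);t=(W-T)@R
near=(d>0)&(abs(t[...,1])<45)&(t[...,0]>90)&(t[...,0]<165)
for a,b in((103,113),(30,95)):
    m=near&(W[...,2]>a)&(W[...,2]<b);c=t[m][:,:2].astype(np.float32)
    print(a,m.sum(),cv2.minEnclosingCircle(c),c.min(0),c.max(0),np.median(W[m][:,2]))
P=viewer.camera_params("top");p,d=viewer.capture("top");W=world(P,d);o=np.load("top0.npz")
m=(d>0)&(W[...,2]>94)&(W[...,2]<113)
k,l,sta,ce=cv2.connectedComponentsWithStats(m.astype(np.uint8))
for i in range(1,k):
    if 60<sta[i,4]<400:print(ce[i].round(),cv2.minEnclosingCircle(W[l==i][:,:2].astype(np.float32)))
```

```text
103 2381 ((117.4499282836914, -0.18603993952274323), 17.92359161376953) [ 99.53665  -18.051897] [135.09407   17.449774] 107.33835727938208
30 287 ((111.12078857421875, 0.044068336486816406), 16.679767608642578) [ 99.47941  -16.616362] [111.92165   16.704498] 70.3713066596199
[457. 158.] ((632.974365234375, -229.60964965820312), 18.792390823364258)
[318. 164.] ((625.1678466796875, 60.20117950439453), 17.710493087768555)
[147. 195.] ((565.9807739257812, 411.8268737792969), 18.46470832824707)
[201. 199.] ((556.155517578125, 302.5456237792969), 18.11967658996582)
[224. 248.] ((453.9641418457031, 252.59608459472656), 17.627927780151367)
```

The canister's axis is at tool x = 117.4, against a predicted seat of 117. Its top is at 107–108 mm, it stands upright, and the other canisters have not moved.

```bash
python3 -c "
from workcell import robot
print(robot.close_job())"
```

```text
the job is handed in; nothing more can be done
None
```

The first canister I lifted (nearest the robot) was the loaded one at about 4.5 N, so the other two weren't hefted; it now stands released and fully home in the slotted holder, the two empties are unmoved, and the job is handed in at about 13 s.

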